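# Tap a pallet to its stop and back onto the marking line

## Task

The blue pallet of socket strips lies off to the left in the channel of the marking fixture. Touching only its orange end buffers and never pushing harder than 16 N, tap it from the left end until its grey pointer bar bears firmly on the two steel stop posts (a push of about 12 N), then tap it from the right end, and from either side in turn as needed, until the yellow line on the bar is on the red mark. Then press the green start button fully down and let it up, leaving the dish, the loose strip and the oil bottle where they are.

Things in the scene. Friction and masses are not known exactly. Their poses are not given: they have to be found in the camera images.
- fixture: Fixed aluminium base plate 160 x 350 mm, 16 mm thick, with a straight open-ended channel: two dark rails 10 mm wide, tops 30 mm above the table, 61 mm apart, along its full length. Origin: centre of the underside. y: along the channel, to the robot's left; x: across it, away from the robot. Outside the rails at mid length stand two white blocks (tops 38 mm up), each crossed by a 3 mm red line, the mark.
- mark (a point): Point on the channel's centre line in line with the two red marks, 38 mm above the table; axes as the fixture's (y along the channel to the robot's left).
- pallet: Loose blue block, 58 mm (x, across) by 110 mm (y, along the channel) by 16 mm high on the channel floor (16 mm above the table), black socket strips in its top. Origin: centre of its underside, below the yellow line. Starts 20 to 45 mm left of the mark. 0.4 to 0.9 kg; held only by friction that differs from run to run: 2 to 6 N slides it, so a buffer gives 0.2 to 0.6 mm first.
- buffer_left: Orange buffer plate at the pallet's left (+y) end: 50 mm wide across the channel, 14 mm high, sprung along the channel at 10 N/mm with 3 mm of travel. Origin: centre of its outer face, 70 mm from the pallet's centre when unpressed, 25 mm above the table. Push it towards -y of the fixture. More than 16 N on the pallet or its buffers is too much.
- buffer_right: The same orange buffer plate at the pallet's right (-y) end; pushed towards +y of the fixture.
- start (a joint): Travel of the green start button, 0 up to 0.006 m fully down; springs back; about 4 N holds it fully down. It is pressed straight down.
- start_top (a point): Centre of the top face of the green round start button (32 mm across, on a fixed grey housing), which stands to the left or the right of the fixture.
- dish: Red open plastic dish, 110 mm across, 35 mm high, stands on the table on the other side of the fixture from the button; origin: centre of its underside. Leave it alone.
- strip: Loose black socket strip 20 x 90 x 16 mm on the table beyond the fixture; origin: centre of its underside. Leave it alone.
- oil: White plastic oil bottle with red cap, 40 mm across, 85 mm high, standing beyond the fixture; origin: centre of its underside. Leave it alone.
- stop: Pair of fixed steel stop posts (10 x 12 mm, tops 44 mm above the table) just outside the rails. Origin: midway between them, in line with their left (+y) faces, at 16 mm height; axes as the fixture's. The pointer bar meets the posts with the pallet's centre 4 mm to the left of this origin, which is 8 to 20 mm to the right of the red mark.
- pointer: Grey bar across the pallet's top at its middle, 106 mm long (x), 8 mm wide (y), 7 mm high, top 39 mm above the table, with a 3 mm yellow line along it; it reaches out over both rails. Part of the pallet; origin: centre of its underside. Not to be touched by the robot.
Mind the look-alikes: they are no part of the job. What is meant by the part that bears start is not brown, and is the larger of those in its own colour.

How it is judged:
By the outcome, as a careful person would: the job done as asked, in the order asked, and still so for the second after the job is handed in, with the robot touching nothing.
It also fails if it takes over 61 s, if anything falls off the work surface, if the arm or the gripper's body presses on something with over 40 N, if the wrist force passes 120 N, or if a joint passes its speed limit or range.

## Robot

A 7-joint arm with a two-finger parallel gripper is mounted at the origin on the work surface. World frame = base frame: x ahead of the robot, y to its left, z up, the work surface at z = 0. Lengths are in m, angles in rad, forces in N, time in s.
With the tool pointing down it reaches from about 0.425 to 0.95 m from the base axis. Payload 4.7 kg.
Tool frame: the origin (TCP) lies on the centre line of the jaws, within the pads' length; the fingertips stand robot.nose_length ahead of it and the grasp point (between the pads) lies 8 mm behind it (robot.nose_length is the distance from the TCP to the fingertips, in m); z points along the fingers, x is the direction in which the jaws open and shut, and the axes are right-handed (so a half turn about z gives the same grasp; the last joint's range is limited). The gripper opens to 85 mm and grips with 20 to 120 N. Pads are 22 mm wide; open, the fingers measure 114 mm over their backs; the gripper's body (76 mm by 85 mm) begins 54 mm behind the grasp point. The pads swing forward as they close: fully open they stand 13 mm farther back than shut.
Start: joints at [1.197, 0.469, -0.049, 1.532, 0.024, 1.141, -0.082], TCP at [0.228, -0.635, 0.242] pointing down, gripper open.
Joint ranges: [-2.59, 2.59], [-0.33, 1.99], [-1.39, 1.29], [0.1, 2.45], [-1.04, 4.18], [0.21, 1.99], [-2.66, 2.66]. Speed limits (rad/s): [2.57, 2.57, 3.14, 3.14, 3.14, 3.14, 3.14].

## Interface

Orientations are given as [roll, pitch, yaw] about the fixed x, y, z axes, in that order (R = Rz(yaw) Ry(pitch) Rx(roll)).
In Python, from plant import robot gives the robot as it stands. Calls block until the motion is done:
- robot.goto(position, orientation): joint-space move of the TCP to a pose.
- robot.move_straight(position, vel=0.15, attitude=None, contact_N=None): straight line of the TCP; attitude=None keeps the orientation; vel is the mean speed in m/s. With contact_N (N) it stops when the force on the tool has changed by that much, and returns True; else False.
- robot.move_joints(angles): joint-space move.
- robot.grip(opening, strength=None): opening from 0.0 (shut) to 1.0 (fully open); strength is the grip in N (None keeps the last); returns when the fingers have stopped.
- robot.sleep(seconds).
- robot.inverse_kinematics(position, orientation): joint angles nearest the present ones, or None.
- robot.sense(): the state.
- robot.grab_frame(name): name is "scene" or "top" or "wrist"; returns a dict with "image" (420x560x3 uint8, red, green, blue), "range_z" (420x560 float32, m along the optical axis (not along the pixel's ray), 0 where there is no reading), "fx", "fy", "cx", "cy" (pixels), "R" (3x3) and "t" (3): a world point X has camera coordinates R X + t. Camera axes: x right, y down, z forward; pixel columns grow to the right and rows downward; lengths in m; the calibration is good to about 2 mm. A picture is of the moment at which its call begins.
A pose or a line that the arm cannot do raises robot.IKError and nothing moves.
- robot.close_job(): hands the job in, once; it reports no verdict.
The state is a dict: "t": time; "joint_pos": joint angles; "joint_velocities": joint speeds; "effort": joint torques, N m; "tcp_pos": TCP position; "tcp_rot": TCP orientation; "wrist_force": force on the tool from outside, world axes, zero at the start; "torque": the same for the moment, N m; "opening": opening from 0.0 (shut) to 1.0 (fully open).
Only numpy, scipy, OpenCV 4.12 (cv2) and the standard library are available. Lean on these libraries where they do the work, as an engineer would, in place of code of your own. Each camera call takes 0.05 s, during which the arm holds its last target.

## Working session

There is one attempt and no reset: what is moved stays moved. The work goes in short steps, each a Python script; the robot and the scene stay as the last script left them, time stands still between calls to the robot, and variables do not carry over. Pictures are saved under pics/ and viewed, and the job is handed in when it is done.

```bash
ls; mkdir -p pics; python3 - <<'E'
from plant import robot
import cv2,pickle
d={}
for n in("scene","top","wrist"):
    f=robot.grab_frame(n); d[n]=f
    cv2.imwrite(f"pics/{n}0.png",f["image"][:,:,::-1])
    print(n,f["fx"],f["cx"],f["cy"],f["t"],f["R"])
pickle.dump(d,open("f0.pkl","wb"))
s=robot.sense(); print(s, robot.nose_length)
E
```

```text
pics
scene 407.67997685093957 278.9451493215799 206.2375911752132 [-0.27377095 -0.4127116   1.36777909] [[ 5.00495188e-01  8.65739300e-01  1.76401558e-04]
 [ 7.01134971e-01 -4.05215733e-01 -5.86694095e-01]
 [-5.07852655e-01  2.93761253e-01 -8.09808624e-01]]
top 415.17796926882806 281.0674094172841 220.26457380952448 [-0.03365355  0.60144332  0.89578244] [[ 0.01901568 -0.99977691 -0.00919405]
 [-0.98538238 -0.01718326 -0.16948832]
 [ 0.16929253  0.01228259 -0.98548931]]
wrist 321.2298811437766 276.97092712241835 200.430946309908 [-0.67408703 -0.03923933  0.37907743] [[ 3.37630619e-01 -9.41278539e-01 -5.25464193e-04]
 [-8.97321811e-01 -3.22032123e-01  3.01842475e-01]
 [-2.84287060e-01 -1.01439751e-01 -9.53357669e-01]]
{'t': 0.15, 'joint_pos': array([ 1.19712706,  0.46928459, -0.04858508,  1.53338644,  0.02412586,
        1.14099236, -0.08230359]), 'joint_velocities': array([ 5.74360897e-04, -3.33341765e-03, -1.03986405e-03, -3.93193878e-03,
       -2.46242720e-05, -6.59287106e-04, -3.61320779e-04]), 'effort': array([-1.15184015e-03, -5.10765088e+01, -4.71273833e-02, -2.37979066e+01,
        1.07937137e-02,  5.38625987e-03, -1.38417781e-05]), 'tcp_pos': array([ 0.22800358, -0.63488944,  0.2414973 ]), 'tcp_rot': array([ 3.14151992e+00,  1.48265784e-03, -1.22600383e+00]), 'wrist_force': array([-1.01832116,  0.3029199 , -0.02545751]), 'torque': array([-0.03411619,  0.00023748,  0.02757139]), 'opening': 1.002382216310259} 0.011
```

View pics/scene0.png

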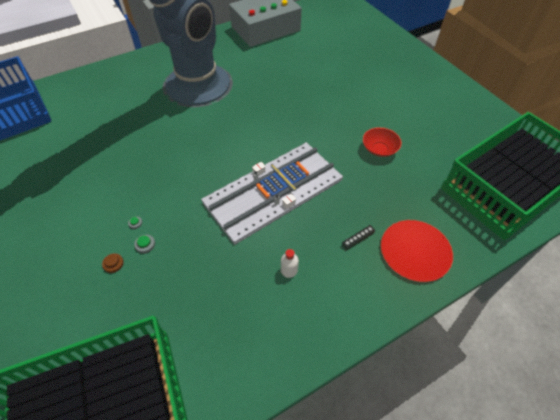

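View pics/top0.png

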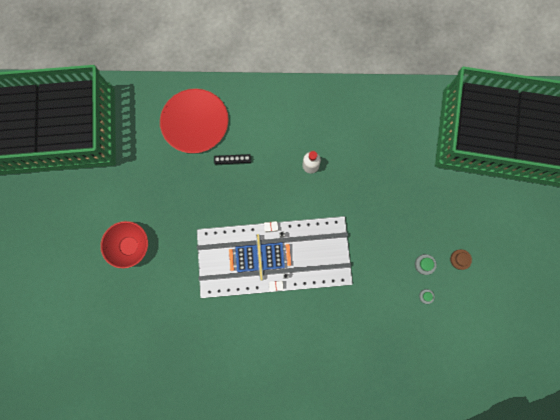

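The scene view and the top view agree on the layout. In the top view the fixture is at about (275,257), with the pallet centred near (260,257) and the red marks near (271,227) and (277,287). Button candidates are the large green (426,264), the small green (427,296) and the brown one (461,259). I choose the large green at (426,264) and will check it in a crop.

```bash
python3 - <<'E'
import cv2
i=cv2.imread("pics/top0.png")
cv2.imwrite("pics/c1.png",cv2.resize(i[210:305,190:360],None,fx=4.6,fy=4.6,interpolation=cv2.INTER_CUBIC))
cv2.imwrite("pics/c2.png",cv2.resize(i[240:310,400:480],None,fx=7,fy=7,interpolation=cv2.INTER_CUBIC))
E
```

```text
(no output)
```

View pics/c1.png

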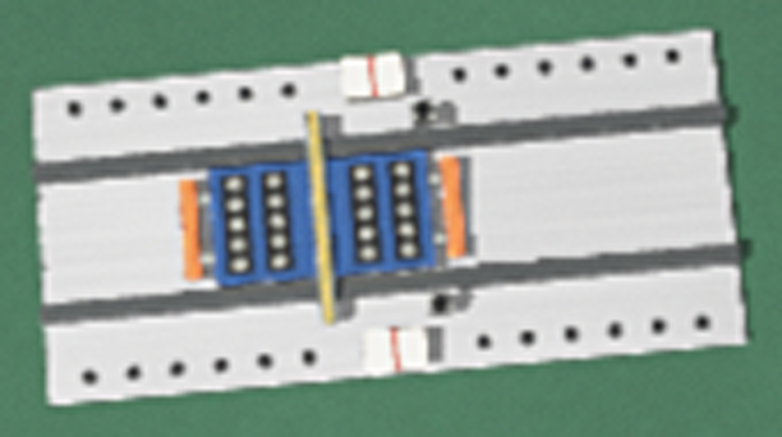

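View pics/c2.png

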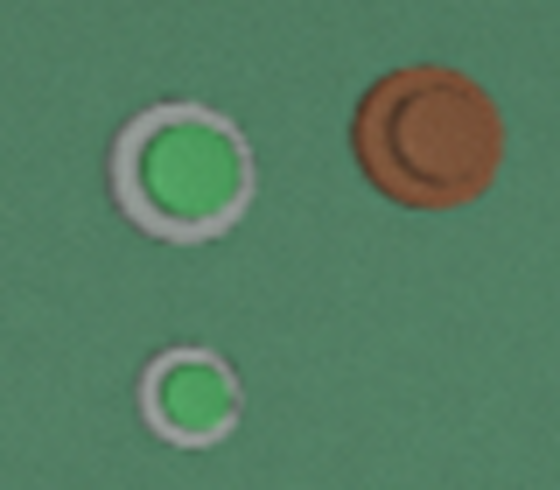

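The left crop shows the pallet left of the red marks, its yellow line at crop (312,113)–(329,322). In the right crop the larger green button is centred at (190,170), which is full-image (427.1,264.3).

```bash
cat > h.py <<'E'
import numpy as np,cv2
def back(f,u,v,z):
    d=np.array([(u-f["cx"])/f["fx"],(v-f["cy"])/f["fy"],1]); R=np.array(f["R"]);t=np.array(f["t"])
    c=-R.T@t; r=R.T@d
    return c+r*(z-c[2])/r[2]
def proj(f,X):
    p=np.array(f["R"])@np.asarray(X,float)+f["t"]; return f["fx"]*p[0]/p[2]+f["cx"],f["fy"]*p[1]/p[2]+f["cy"]
E
python3 - <<'E'
import pickle; from h import *
d=pickle.load(open("f0.pkl","rb"));f=d["top"]
c=lambda u,v,z:back(f,190+(u+.5)/4.6-.5,210+(v+.5)/4.6-.5,z)
cs=[c(*p,.016) for p in[(33,92),(712,32),(747,343),(48,404)]]
print(np.round(cs,4),np.mean(cs,0)); 
for a,b in[(0,1),(3,2),(3,0),(2,1)]:
    e=cs[a]-cs[b]; print(np.linalg.norm(e), np.degrees(np.arctan2(e[1],e[0])))
for n,p in dict(mk1=(372,75,.038),mk2=(396,349,.038),y1=(312,113,.039),y2=(329,322,.039),s1=(420,108,.044),s2=(440,302,.044),bl=(190,230,.032),br=(453,207,.032)).items(): print(n,c(*p).round(4))
u,v=427,264
print("range",f["range_z"][v,u])
D=f["range_z"]
p=np.array([(427.1-f["cx"])/f["fx"],(264.3-f["cy"])/f["fy"],1])*D[v,u]
print("btn",np.array(f["R"]).T@(p-f["t"]))
E
```

```text
[[ 0.5821  0.1764  0.016 ]
 [ 0.6195 -0.172   0.016 ]
 [ 0.4616 -0.1884  0.016 ]
 [ 0.4249  0.1605  0.016 ]] [ 0.52202356 -0.0058608   0.016     ]
0.3503581896217284 96.12156785959421
0.350770665219298 96.00601348492256
0.15806371298948024 -174.2156062210725
0.15876925770269976 -174.0655117769595
mk1 [0.5906 0.0017 0.038 ]
mk2 [ 0.455  -0.0133  0.038 ]
y1 [0.5707 0.0312 0.039 ]
y2 [0.4674 0.0199 0.039 ]
s1 [ 0.5734 -0.0228  0.044 ]
s2 [ 0.478  -0.0344  0.044 ]
bl [0.5117 0.0908 0.032 ]
br [ 0.5256 -0.0401  0.032 ]
range 0.9563946
btn [ 0.50999339 -0.3606322   0.02160997]
```

```bash
python3 - <<'E'
import pickle; from h import *
from plant import robot
f=pickle.load(open("f0.pkl","rb"))["wrist"]
R=np.array(f["R"]);c=-R.T@f["t"]
from scipy.spatial.transform import Rotation as Ro
s=robot.sense();T=Ro.from_euler("xyz",s["tcp_rot"]).as_matrix()
print("cam in tool",T.T@(c-s["tcp_pos"]),"axis",T.T@R[2])
for y in (6.05,-173.95):
    for p in ((.522,0,.3),(.51,.1,.032),(.527,-.1,.032),(.51,-.36,.06)):
        print(y,p,robot.inverse_kinematics(p,[np.pi,0,np.radians(y)]))
for _ in range(6):
    robot.sleep(.05);print(robot.sense()["wrist_force"].round(2))
E
```

```text
cam in tool [-0.00047039 -0.07674636 -0.13139399] axis [7.93657526e-04 3.01772957e-01 9.53379490e-01]
6.05 (0.522, 0, 0.3) [ 0.54746433  0.2454065  -0.74633902  1.78530186  0.17935074  1.18016952
 -0.14706273]
6.05 (0.51, 0.1, 0.032) [ 0.17197603  0.57990096 -0.57400161  2.04627917  0.50905638  0.65669403
 -0.63448813]
6.05 (0.527, -0.1, 0.032) [ 0.51092021  0.58641231 -0.52145355  2.010021    0.46473102  0.66246317
 -0.20625383]
6.05 (0.51, -0.36, 0.06) [ 0.8106443   0.61878465 -0.36542927  1.79451925  0.29831853  0.78276132
  0.39946108]
-173.95 (0.522, 0, 0.3) None
-173.95 (0.51, 0.1, 0.032) [ 0.56136297  0.88086368 -1.18533906  2.02708858  1.01531651  0.99944058
  2.08856903]
-173.95 (0.527, -0.1, 0.032) [-0.64939007  0.84935557  1.1034327   2.07420699 -1.01609112  0.90848808
 -1.98542515]
-173.95 (0.51, -0.36, 0.06) [ 0.38012246  0.59626109  0.23063547  1.82215627 -0.19055979  0.74467782
 -2.32307324]
[ 0.53 -0.66 -0.86]
[ 0.36 -0.77 -0.2 ]
[-1.1  -0.27  0.41]
[-0.16 -0.41 -0.26]
[-0.23 -0.81  0.7 ]
[ 0.28  0.2  -0.  ]
```

```bash
python3 - <<'E'
import pickle; from h import *
from plant import robot
robot.goto([.517,.045,.25],[np.pi,0,np.radians(6.05)])
robot.grip(0.0,40)
f=robot.grab_frame("wrist");pickle.dump(f,open("f1.pkl","wb"));cv2.imwrite("pics/w1.png",f["image"][:,:,::-1])
s=robot.sense();print(s["t"],s["tcp_pos"],s["tcp_rot"],s["opening"])
E
```

```text
3.8833 [0.51698392 0.04500702 0.2499918 ] [3.14159005e+00 3.89358150e-05 1.05622308e-01] -0.0014576402431620977
```

View pics/w1.png

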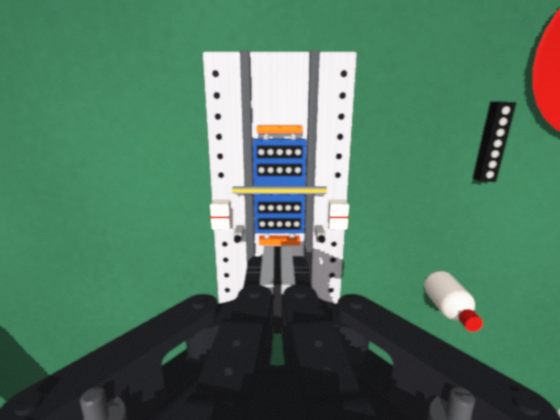

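```bash
python3 - <<'E'
import cv2
i=cv2.imread("pics/w1.png")
cv2.imwrite("pics/c3.png",cv2.resize(i[110:260,195:365],None,fx=4,fy=4,interpolation=cv2.INTER_CUBIC)[:600])
E
```

```text
(no output)
```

View pics/c3.png

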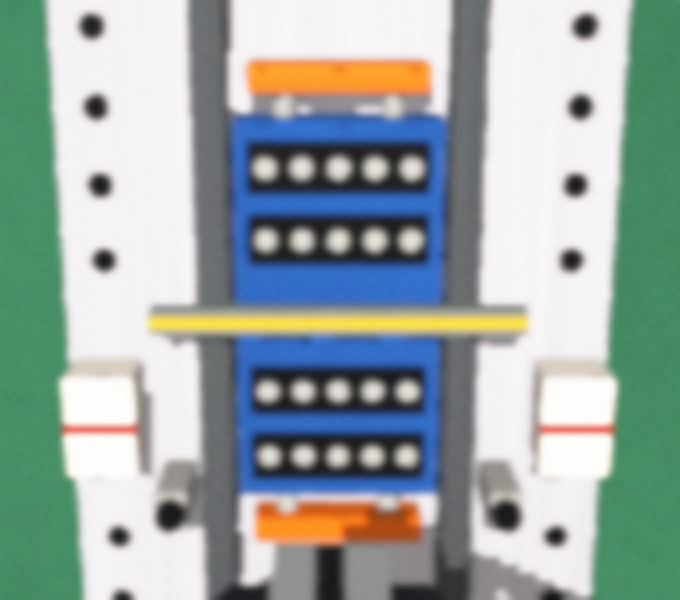

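```bash
cat >> h.py <<'E'
YAW=np.radians(6.05)
UX=np.array([np.cos(YAW),np.sin(YAW),0]);UY=np.array([-np.sin(YAW),np.cos(YAW),0])
E
python3 - <<'E'
import pickle; from h import *
f=pickle.load(open("f1.pkl","rb"))
O=np.array([.522,-.006,0])
c=lambda u,v,z:back(f,195+(u+.5)/4-.5,110+(v+.5)/4-.5,z)
for n,p in dict(yl=(150,324,.039),yr=(526,323,.039),rl=(65,429.5,.038),rr=(612,429.5,.038),pl=(170,500,.044),pr=(506,500,.044),bl=(248,62,.032),blr=(430,62,.032),railL=(190,0,.03),railR=(490,0,.03),railL2=(203,500,.03),railR2=(475,500,.03)).items():
    X=c(*p); print(n,X.round(4),"fix x,y",round(X@UX-O@UX,4),round(X@UY-O@UY,4))
E
```

```text
yl [0.4692 0.0199 0.039 ] fix x,y -0.0498 0.0313
yr [0.5728 0.0311 0.039 ] fix x,y 0.0544 0.0315
rl [ 0.447  -0.0142  0.038 ] fix x,y -0.0755 -0.0003
rr [0.6021 0.0021 0.038 ] fix x,y 0.0805 -0.0004
pl [ 0.4787 -0.0302  0.044 ] fix x,y -0.0456 -0.0195
pr [ 0.5741 -0.0202  0.044 ] fix x,y 0.0503 -0.0196
bl [0.4898 0.0927 0.032 ] fix x,y -0.0217 0.1016
blr [0.5378 0.0978 0.032 ] fix x,y 0.0267 0.1016
railL [0.4731 0.1069 0.03  ] fix x,y -0.0367 0.1174
railR [0.5517 0.1152 0.03  ] fix x,y 0.0423 0.1174
railL2 [ 0.4873 -0.0355  0.03  ] fix x,y -0.0376 -0.0257
railR2 [ 0.5677 -0.027   0.03  ] fix x,y 0.0432 -0.0257
```

The yellow line is at fixture y ≈ +31.4 mm, the red mark at −0.3 mm and the stop faces at −19.5 mm. That puts the pallet about 32 mm left of the mark and the stop position about 15 mm right of it. Next I tap from the left.

```bash
cat >> h.py <<'E'
O=np.array([.5245,-.0057,0]); ATT=[np.pi,0,YAW]
def W(x,y,z): return O+x*UX+y*UY+np.array([0,0,z])
def F(s): 
    d=s["tcp_pos"]-O; return np.round([d@UX,d@UY,d[2]],4)
def show(robot,tag,n=4):
    fs=[]
    for _ in range(n):
        s=robot.sense(); fs.append(s["wrist_force"]); robot.sleep(.03)
    m=np.mean(fs,0); print(tag,"t%.2f"%s["t"],"fix",F(s),"Fy %.2f Fx %.2f Fz %.2f"%(m@UY,m@UX,m[2])); return m
E
python3 - <<'E'
from h import *
from plant import robot
robot.goto(W(0,.135,.12),ATT)
print(robot.move_straight(W(0,.135,.033),vel=.12,contact_N=6))
show(robot,"down",6)
print(robot.move_straight(W(0,.098,.033),vel=.03,contact_N=3.5))
show(robot,"touch",8)
E
```

```text
False
down t5.59 fix [0.0006 0.1351 0.0338] Fy 0.20 Fx -0.29 Fz 0.06
False
touch t7.24 fix [-0.      0.0981  0.033 ] Fy 2.22 Fx 0.02 Fz -1.38
```

```bash
python3 - <<'E'
from h import *
from plant import robot
import pickle
f=robot.grab_frame("wrist");cv2.imwrite("pics/w2.png",f["image"][:,:,::-1])
f=robot.grab_frame("top");cv2.imwrite("pics/t2.png",cv2.resize(f["image"][205:310,190:360,::-1],None,fx=4,fy=4,interpolation=cv2.INTER_CUBIC))
E
```

```text
(no output)
```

View pics/w2.png

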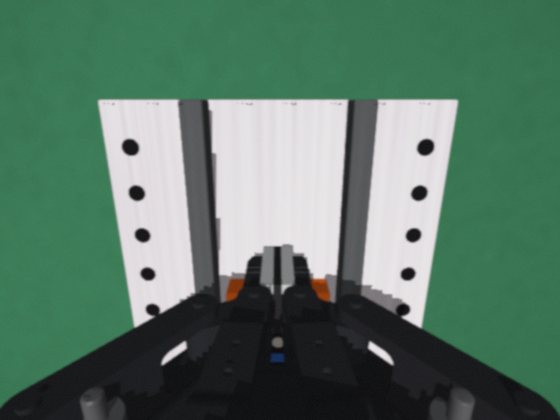

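View pics/t2.png

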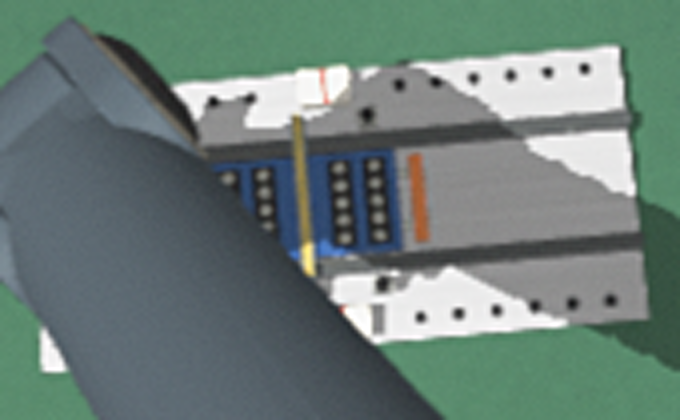

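```bash
python3 - <<'E'
from h import *
from plant import robot
print(robot.move_straight(W(0,.0715,.033),vel=.02,contact_N=7))
b=show(robot,"pre",10)
d=11.5-b@UY
print(d,robot.move_straight(W(0,.061,.033),vel=.004,contact_N=d))
show(robot,"stop",3); show(robot,"stop",10)
E
```

```text
False
pre t9.15 fix [-0.      0.0715  0.033 ] Fy 2.12 Fx 0.15 Fz -1.71
9.375091146285664 True
stop t11.30 fix [-0.0001  0.0674  0.0329] Fy 1.86 Fx 0.36 Fz 1.84
stop t11.63 fix [-0.0007  0.0675  0.0324] Fy 1.64 Fx 0.86 Fz 0.42
```

```bash
python3 - <<'E'
from h import *
from plant import robot
f=robot.grab_frame("top");cv2.imwrite("pics/t3.png",cv2.resize(f["image"][205:310,190:360,::-1],None,fx=4.6,fy=4.6,interpolation=cv2.INTER_CUBIC))
show(robot,"now",8)
E
```

```text
now t11.95 fix [-0.0009  0.0675  0.0323] Fy 0.95 Fx 0.67 Fz 0.19
```

View pics/t3.png

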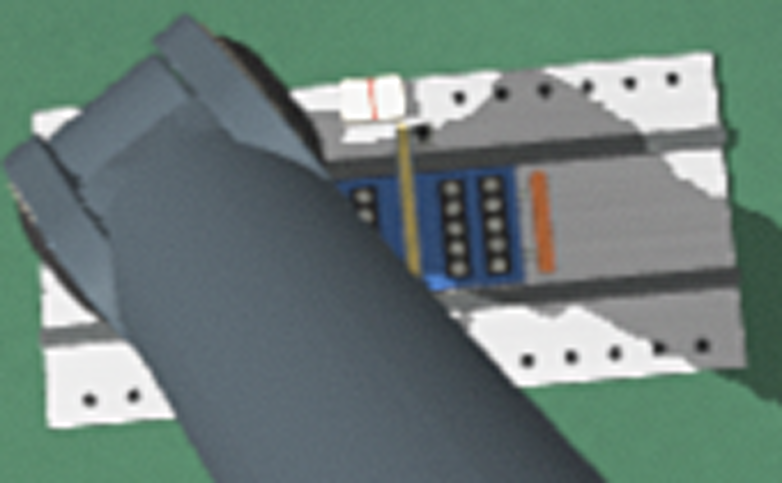

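```bash
python3 - <<'E'
from h import *
from plant import robot
y=.0672
for k in range(12):
    robot.move_straight(W(0,y,.033),vel=.006)
    m=show(robot,"%.4f"%y,4)
    if m@UY>8: break
    y-=.0003
E
```

```text
0.0672 t12.42 fix [-0.0005  0.0674  0.0328] Fy 2.06 Fx -1.11 Fz -0.79
0.0669 t12.80 fix [-0.0003  0.0672  0.0329] Fy 2.78 Fx -1.75 Fz -1.35
0.0666 t13.18 fix [-0.0003  0.0671  0.0329] Fy 4.65 Fx -2.65 Fz -1.24
0.0663 t13.57 fix [-0.0003  0.067   0.0329] Fy 4.99 Fx -2.44 Fz -1.19
0.0660 t13.95 fix [-0.0003  0.067   0.0329] Fy 5.26 Fx -2.83 Fz -1.81
0.0657 t14.33 fix [-0.0003  0.0669  0.0329] Fy 5.70 Fx -2.41 Fz -1.81
0.0654 t14.72 fix [-0.0003  0.0669  0.0329] Fy 5.58 Fx -2.62 Fz -1.71
0.0651 t15.10 fix [-0.0003  0.0668  0.033 ] Fy 6.92 Fx -2.79 Fz -2.02
0.0648 t15.48 fix [-0.0003  0.0667  0.033 ] Fy 7.58 Fx -2.40 Fz -1.90
0.0645 t15.87 fix [-0.0003  0.0667  0.033 ] Fy 7.93 Fx -2.64 Fz -2.99
0.0642 t16.25 fix [-0.0003  0.0666  0.033 ] Fy 8.42 Fx -2.61 Fz -2.45
```

```bash
python3 - <<'E'
from h import *
from plant import robot
y=.0642
for k in range(9):
    y-=.0004
    robot.move_straight(W(0,y,.033),vel=.006)
    m=show(robot,"%.4f"%y,4)
    if m@UY>12: break
m=show(robot,"hold",8)
E
```

```text
0.0638 t16.63 fix [-0.0003  0.0666  0.033 ] Fy 8.65 Fx -2.93 Fz -1.99
0.0634 t17.02 fix [-0.0003  0.0665  0.033 ] Fy 8.94 Fx -2.28 Fz -2.15
0.0630 t17.40 fix [-0.0003  0.0664  0.033 ] Fy 10.18 Fx -2.56 Fz -3.28
0.0626 t17.78 fix [-0.0003  0.0663  0.033 ] Fy 10.65 Fx -2.33 Fz -2.96
0.0622 t18.17 fix [-0.0003  0.0662  0.033 ] Fy 11.38 Fx -2.24 Fz -3.12
0.0618 t18.55 fix [-0.0003  0.0662  0.033 ] Fy 12.26 Fx -2.57 Fz -3.33
hold t18.82 fix [-0.0003  0.0662  0.033 ] Fy 11.80 Fx -2.54 Fz -3.39
```

```bash
python3 - <<'E'
from h import *
from plant import robot
robot.move_straight(W(0,.085,.033),vel=.06)
robot.move_straight(W(0,.085,.075),vel=.15)
robot.move_straight(W(0,-.118,.075),vel=.2)
b=show(robot,"above",3)
robot.move_straight(W(0,-.118,.033),vel=.12,contact_N=8)
b=show(robot,"down",4)
print(robot.move_straight(W(0,-.090,.033),vel=.02,contact_N=8))
show(robot,"push",6)
f=robot.grab_frame("wrist");cv2.imwrite("pics/w4.png",f["image"][:,:,::-1])
E
```

```text
above t21.05 fix [ 1.000e-04 -1.162e-01  7.500e-02] Fy -0.20 Fx 0.09 Fz 0.45
down t21.68 fix [ 0.0007 -0.1178  0.0337] Fy -0.04 Fx 0.45 Fz 0.30
False
push t23.43 fix [ 0.     -0.0902  0.033 ] Fy -3.61 Fx -0.34 Fz 0.29
```

View pics/w4.png

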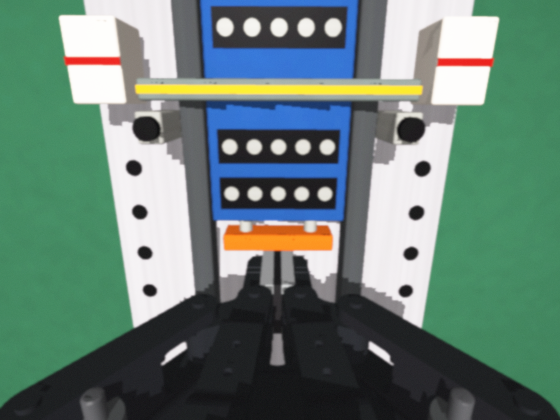

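```bash
cat >> h.py <<'E'
def meas(f):
    im=f["image"].astype(int); R,G,B=im[...,0],im[...,1],im[...,2]
    w=np.clip(np.minimum(R,G)-B-60,0,None)*(abs(R-G)<70); r=np.clip(R-np.maximum(G,B)-60,0,None)*(G<110)
    out=[]
    def cent(wt,u0,u1,v0,v1,z):
        ys=[]
        for u in range(u0,u1,4):
            c=wt[v0:v1,u]; 
            if c.sum()>40: v=v0+(c*np.arange(v1-v0)).sum()/c.sum(); ys.append((back(f,u,v,z)-O)@UY)
        return np.median(ys),len(ys)
    vv,uu=np.where(w>60); sel=(uu>140)&(uu<415)&(vv<200); v=int(np.median(vv[sel]))
    y=cent(w,150,250,v-12,v+12,.039),cent(w,310,410,v-12,v+12,.039)
    vv,uu=np.where(r>60); sel=(vv<160)&((uu<125)|(uu>435)); v=int(np.median(vv[sel]))
    m=cent(r,68,118,v-10,v+10,.038),cent(r,442,490,v-10,v+10,.038)
    g=(y[0][0]+y[1][0]-m[0][0]-m[1][0])/2
    print("yellow",y,"red",m,"gap mm %.2f"%(g*1e3)); return g
E
python3 - <<'E'
from h import *
from plant import robot
f=robot.grab_frame("wrist"); g=meas(f); show(robot,"at",4)
E
```

```text
yellow ((np.float64(-0.009363986692584154), 25), (np.float64(-0.009398019032766216), 25)) red ((np.float64(0.0002510261438474744), 13), (np.float64(0.0002864044347972187), 12)) gap mm -9.65
at t23.67 fix [ 0.    -0.09   0.033] Fy -3.53 Fx 0.43 Fz -0.07
```

The wrist view shows the yellow line at row ~89.5 and the red marks at row ~61.5, so the pallet is 9.65 mm short (right of the mark). I push on to just short of it.

```bash
python3 - <<'E'
from h import *
from plant import robot
print(robot.move_straight(W(0,-.0816,.033),vel=.015,contact_N=7))
show(robot,"a",4)
f=robot.grab_frame("wrist"); g=meas(f)
y=-.0816
for k in range(3):
    if g>-.0002: break
    y+=max(-g-.0001,.0002) if g<-.0006 else -g
    robot.move_straight(W(0,y,.033),vel=.006); show(robot,"%.4f"%y,3)
    f=robot.grab_frame("wrist"); g=meas(f)
cv2.imwrite("pics/w5.png",f["image"][:,:,::-1])
E
```

```text
False
a t24.51 fix [-0.    -0.081  0.033] Fy -2.31 Fx -0.21 Fz 0.49
yellow ((np.float64(-1.9584615543051e-05), 25), (np.float64(-4.3594105134824555e-05), 25)) red ((np.float64(0.0002953766372674879), 12), (np.float64(0.00022754415717738405), 12)) gap mm -0.29
-0.0813 t24.91 fix [-0.     -0.0811  0.033 ] Fy -1.22 Fx -0.45 Fz 0.80
yellow ((np.float64(-3.0827693921694176e-05), 25), (np.float64(-3.7165366768446804e-05), 25)) red ((np.float64(0.0003374886543297635), 12), (np.float64(0.0002852331078410965), 12)) gap mm -0.35
-0.0810 t25.31 fix [-0.     -0.0811  0.033 ] Fy -1.37 Fx -0.04 Fz 0.68
yellow ((np.float64(-1.953735059060345e-05), 25), (np.float64(-4.485016887150091e-05), 25)) red ((np.float64(0.00032397375529336645), 12), (np.float64(0.000222245198339121), 12)) gap mm -0.31
-0.0807 t25.71 fix [-0.     -0.0809  0.033 ] Fy -2.89 Fx -0.85 Fz 0.43
yellow ((np.float64(-3.315255459081625e-05), 25), (np.float64(-3.250477894382528e-05), 25)) red ((np.float64(0.00028191571985595586), 12), (np.float64(0.0002915792609546031), 12)) gap mm -0.32
```

View pics/w5.png

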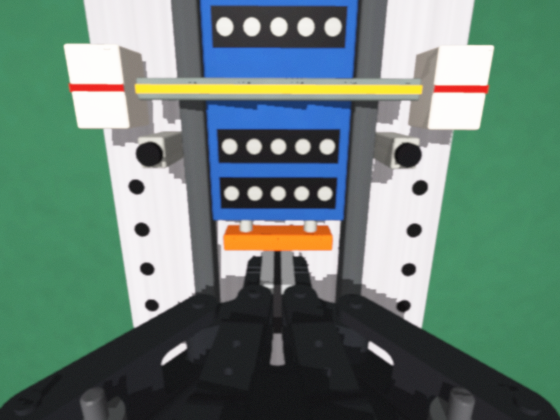

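```bash
python3 - <<'E'
from h import *
from plant import robot
robot.move_straight(W(0,-.090,.033),vel=.05)
robot.move_straight(W(0,-.077,.10),vel=.15)
robot.sleep(.2)
f=robot.grab_frame("wrist"); c=-np.array(f["R"]).T@f["t"]-O; print("cam y",c@UY,c[2])
im=f["image"][:,:,::-1]; cv2.imwrite("pics/w6.png",im)
cv2.imwrite("pics/w6c.png",cv2.resize(im[70:170,90:470],None,fx=2.1,fy=4,interpolation=cv2.INTER_CUBIC))
import pickle; pickle.dump(f,open("f6.pkl","wb"))
E
```

```text
cam y -0.000752544584265759 0.23113909307610536
```

View pics/w6c.png

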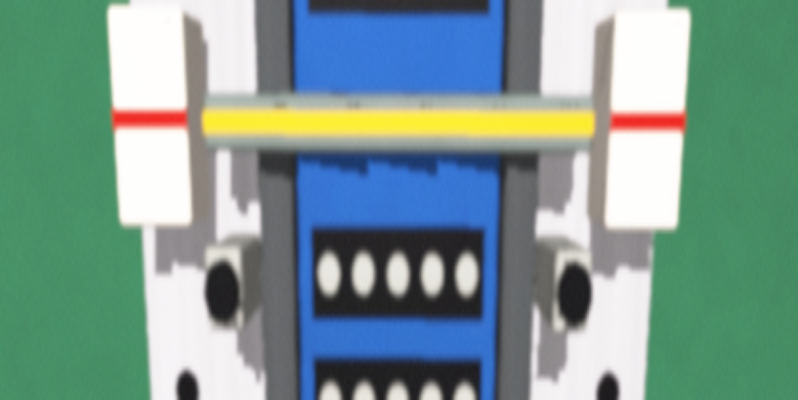

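The near-vertical view puts the yellow line about 0.5 px below the red, so it is still ~0.3 mm right, which agrees with the earlier reading. I'll creep from the right once more with vision at each step.

```bash
python3 - <<'E'
from h import *
from plant import robot
robot.move_straight(W(0,-.090,.033),vel=.12)
robot.move_straight(W(0,-.0815,.033),vel=.02,contact_N=8)
y=-.0810
for k in range(14):
    robot.move_straight(W(0,y,.033),vel=.01); show(robot,"%.4f"%y,2)
    f=robot.grab_frame("wrist"); g=meas(f)
    if g>-.00008: break
    y+=.0002
cv2.imwrite("pics/w7.png",f["image"][:,:,::-1])
E
```

```text
-0.0810 t28.56 fix [-0.     -0.0812  0.033 ] Fy -0.81 Fx -0.15 Fz -0.23
yellow ((np.float64(-4.37723953371251e-05), 25), (np.float64(-2.5554584343902807e-05), 25)) red ((np.float64(0.00035276807187591304), 12), (np.float64(0.00025011013289595683), 12)) gap mm -0.34
-0.0808 t28.93 fix [-0.    -0.081  0.033] Fy -1.58 Fx 0.28 Fz 0.02
yellow ((np.float64(-1.731876193689693e-05), 25), (np.float64(-3.9568887979624535e-05), 25)) red ((np.float64(0.0003089132460439765), 12), (np.float64(0.00027869992720793314), 12)) gap mm -0.32
-0.0806 t29.29 fix [-0.     -0.0809  0.033 ] Fy -2.21 Fx 0.27 Fz -0.27
yellow ((np.float64(-2.9361566722762786e-05), 25), (np.float64(-3.908697299999115e-05), 25)) red ((np.float64(0.00027408876201882523), 12), (np.float64(0.000275431599691971), 12)) gap mm -0.31
-0.0804 t29.66 fix [-0.     -0.0808  0.033 ] Fy -2.89 Fx -0.08 Fz 0.54
yellow ((np.float64(-4.2111673297560125e-05), 25), (np.float64(-2.589814522125245e-05), 25)) red ((np.float64(0.000358334178836637), 12), (np.float64(0.000248852626582554), 12)) gap mm -0.34
-0.0802 t30.02 fix [-0.     -0.0803  0.033 ] Fy -2.96 Fx 0.23 Fz -0.04
yellow ((np.float64(0.00044345892847024587), 25), (np.float64(0.0004921335022958495), 25)) red ((np.float64(0.0003284059485394366), 12), (np.float64(0.00023915869333987743), 12)) gap mm 0.18
```

```bash
python3 - <<'E'
from h import *
from plant import robot
import pickle
robot.move_straight(W(0,-.092,.033),vel=.05)
robot.move_straight(W(0,-.083,.10),vel=.15)
robot.sleep(.15)
f=robot.grab_frame("wrist"); meas(f); im=f["image"][:,:,::-1]
cv2.imwrite("pics/w8c.png",cv2.resize(im[60:190,90:470],None,fx=2.1,fy=4,interpolation=cv2.INTER_CUBIC))
robot.goto([.51,-.41,.15],ATT)
f=robot.grab_frame("wrist"); pickle.dump(f,open("f9.pkl","wb")); cv2.imwrite("pics/w9.png",f["image"][:,:,::-1]); show(robot,"b",2)
E
```

```text
return _methods._mean(a, axis=axis, dtype=dtype,
  ret = ret.dtype.type(ret / rcount)
Traceback (most recent call last):
  File "h.py", line 31, in meas
    vv,uu=np.where(r>60); sel=(vv<160)&((uu<125)|(uu>435)); v=int(np.median(vv[sel]))
                                                              ~~~^^^^^^^^^^^^^^^^^^^^
ValueError: cannot convert float NaN to integer
```

```bash
python3 - <<'E'
from h import *
from plant import robot
import pickle
f=robot.grab_frame("wrist"); im=f["image"][:,:,::-1]
cv2.imwrite("pics/w8c.png",cv2.resize(im[60:190,90:470],None,fx=2.1,fy=4,interpolation=cv2.INTER_CUBIC))
robot.goto([.51,-.41,.15],ATT)
f=robot.grab_frame("wrist"); pickle.dump(f,open("f9.pkl","wb")); cv2.imwrite("pics/w9.png",f["image"][:,:,::-1]); show(robot,"b",2)
E
```

```text
b t32.67 fix [-0.0556 -0.398   0.15  ] Fy -0.17 Fx 0.06 Fz -0.26
```

View pics/w8c.png

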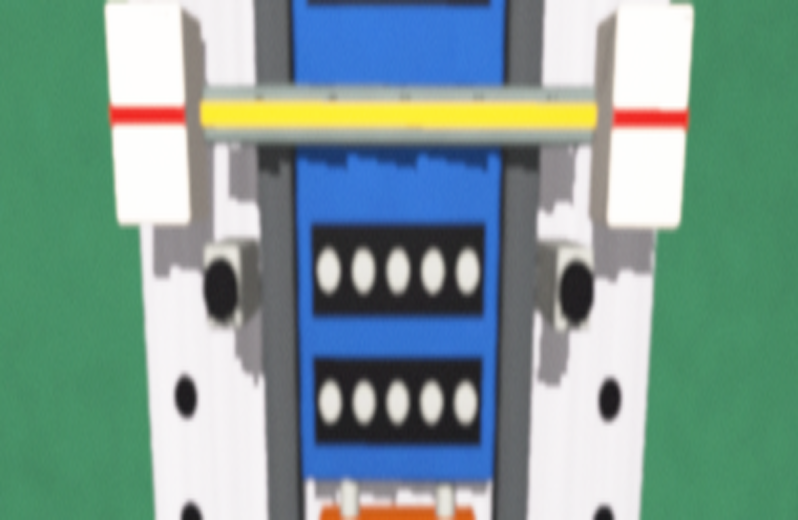

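View pics/w9.png

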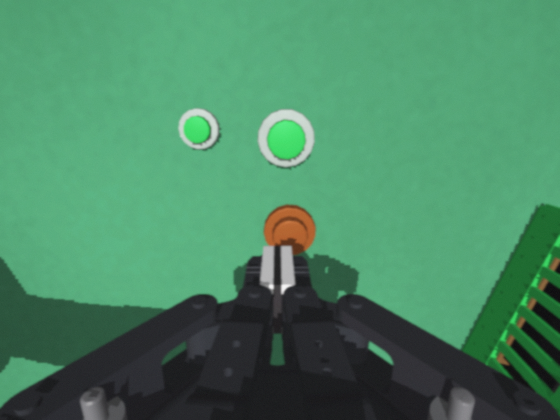

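The near-vertical view now puts the yellow line (crop row ~115) between and level with the red marks (115 left, 118 right), a gap of about +0.2 mm. The button view shows the large green button at (287,140), the small green at (197,129) and the brown one at (290,232).

```bash
python3 - <<'E'
from h import *
import pickle
f=pickle.load(open("f9.pkl","rb")); R=np.array(f["R"])
for u,v in((287,140),(287,125),(287,152)):
    r=f["range_z"][v,u]; p=np.array([(u-f["cx"])/f["fx"],(v-f["cy"])/f["fy"],1])*r
    print(R.T@(p-f["t"]))
print(back(f,287,140,.025))
im=f["image"].astype(int); m=((im[...,1]>180)&(im[...,0]<80)).astype(np.uint8)
print(cv2.connectedComponentsWithStats(m)[2:])
E
```

```text
[ 0.51346449 -0.36113368  0.02160749]
[ 0.51207445 -0.34946137  0.02189635]
[ 0.5145414  -0.37052329  0.02270151]
[ 0.51331191 -0.36073661  0.025     ]
(array([[     0,      0,    560,    420, 233640],
       [   185,    118,     24,     25,    432],
       [   288,    121,      5,      2,      6],
       [   268,    123,     37,     36,    903],
       [   555,    237,      5,      9,     30],
       [   543,    255,      8,     12,     42],
       [   537,    275,      2,      2,      3],
       [   532,    279,      5,      8,     26],
       [   521,    297,      6,      8,     31],
       [   511,    313,      6,     10,     31],
       [   501,    331,      6,     10,     31],
       [   491,    350,      5,      7,     25]], dtype=int32), array([[279.39591251, 209.82983222],
       [196.39814815, 130.35648148],
       [290.        , 121.5       ],
       [286.24252492, 141.63122924],
       [557.43333333, 241.93333333],
       [546.47619048, 260.97619048],
       [537.33333333, 275.33333333],
       [534.30769231, 282.53846154],
       [523.80645161, 300.83870968],
       [513.5483871 , 317.96774194],
       [503.38709677, 335.80645161],
       [493.44      , 353.52      ]]))
```

```bash
python3 - <<'E'
from h import *
from plant import robot
P=np.array([.512,-.361,0]); Z=lambda z:P+[0,0,z]
robot.goto(Z(.06),ATT)
robot.move_straight(Z(.040),vel=.05)
b=show(robot,"pre",4)
z=.034
for k in range(14):
    robot.move_straight(Z(z),vel=.03); m=show(robot,"z%.4f"%z,3)
    if m[2]-b[2]>11: break
    z-=.0015
robot.sleep(.3); show(robot,"hold",4)
E
```

```text
pre t33.84 fix [-0.0497 -0.3521  0.0402] Fy 0.01 Fx -0.31 Fz 0.26
z0.0340 t34.29 fix [-0.0499 -0.352   0.0339] Fy -0.19 Fx 0.21 Fz -0.24
z0.0325 t34.64 fix [-0.0496 -0.3521  0.0327] Fy -0.04 Fx 0.24 Fz 1.54
z0.0310 t34.99 fix [-0.0496 -0.3522  0.0312] Fy 0.13 Fx 0.10 Fz 1.83
z0.0295 t35.34 fix [-0.0496 -0.3521  0.0297] Fy -0.37 Fx 1.01 Fz 2.91
z0.0280 t35.69 fix [-0.0496 -0.3521  0.0282] Fy -0.23 Fx 1.19 Fz 2.92
z0.0265 t36.04 fix [-0.0496 -0.3521  0.0271] Fy -0.53 Fx -0.26 Fz 6.62
z0.0250 t36.39 fix [-0.0495 -0.3521  0.0269] Fy 1.14 Fx -2.50 Fz 14.76
hold t36.83 fix [-0.0495 -0.3521  0.0269] Fy 1.06 Fx -2.27 Fz 15.09
```

The button moved about 6 mm and then went hard at 15 N, so it is fully down. I release it and check everything once more.

```bash
python3 - <<'E'
from h import *
from plant import robot
P=np.array([.512,-.361,0]); Z=lambda z:P+[0,0,z]
robot.move_straight(Z(.12),vel=.1)
robot.goto(W(0,-.083,.13),ATT); robot.sleep(.2)
f=robot.grab_frame("wrist"); im=f["image"][:,:,::-1]; cv2.imwrite("pics/wa.png",im)
cv2.imwrite("pics/wac.png",cv2.resize(im[60:190,90:470],None,fx=2.1,fy=4,interpolation=cv2.INTER_CUBIC))
robot.goto([.45,-.30,.3],ATT); f=robot.grab_frame("top"); cv2.imwrite("pics/ta.png",f["image"][:,:,::-1])
print(robot.sense()["t"])
d=f["range_z"]; p=np.array([(427.1-f["cx"])/f["fx"],(264.3-f["cy"])/f["fy"],1])*d[264,427]; print(np.array(f["R"]).T@(p-f["t"]))
E
```

```text
40.425
[ 0.51001949 -0.3607568   0.02124233]
```

View pics/wac.png

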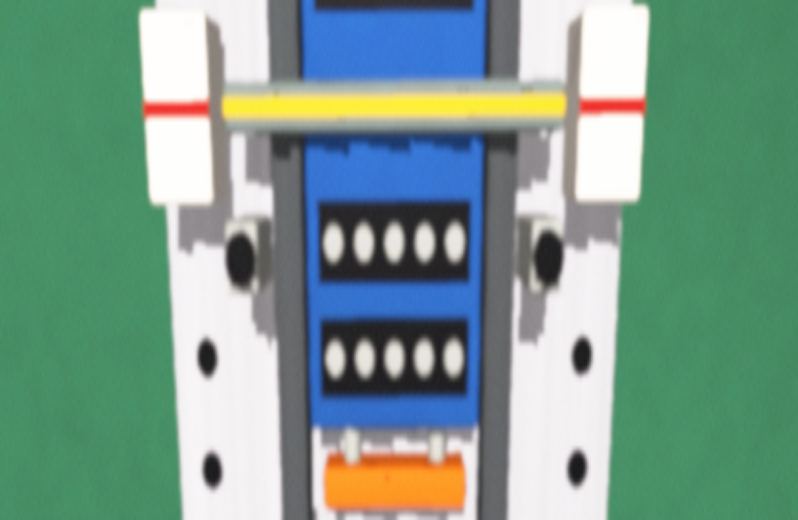

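View pics/ta.png

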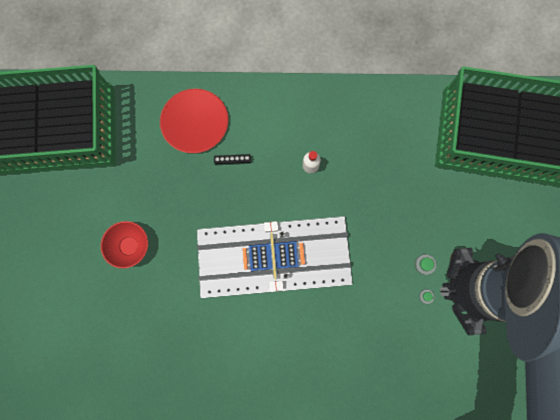

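The yellow line (crop row 106) is level with the red marks (109 and 106). The button has sprung back up (top at z ≈ 0.021 m, as before). The dish (125,245), strip (233,159) and oil bottle (312,160) are unmoved. Handing in.

```bash
python3 -c "
from plant import robot
robot.close_job()"
```

```text
the job is handed in; nothing more can be done
```

I handed the job in at about 40 s of the 61 s allowed; the final checks showed everything in place.

- **Left end:** I pushed the pallet on its left buffer until the bar sat on the stop posts, building up to a measured 12 N. The highest averaged reading was 12.3 N.
- **Right end:** I then pushed it from the right and crept in with camera checks. The last in-place measurement put the yellow line about 0.2 mm left of the mark, and two later near-vertical views agreed to within about 0.3 mm.
- **Start button:** I pressed the larger green button about 6 mm to its hard stop (15 N) and let it up. Its top read the same height afterwards as before.
- **Left alone:** The dish, strip and oil bottle looked unmoved in the last top view, with the arm clear of everything.

**Checks that failed or disagreed:**
- **Stop contact:** The first slow push onto the stops halted on the force trigger, but the force then faded to 1–2 N. I built it up again in small steps to 12 N. The force at that trigger was not recorded.
- **Stop position:** My first camera estimate put the bar on the stops about 15 mm right of the mark. Later readings gave about 14 mm.
- **Measuring script:** It failed once on a view where it could not find the red marks, so I read that picture by eye.

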